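Squeeze a heat sink onto its board with a locking clamp, then release it

TASK

Two bench-mounted locking clamps stand on the electronics bench; under the jaw of one a finned heat sink waits on a circuit board, the other is empty. Push the long handle of the loaded clamp down until it snaps over centre and locks onto the heat sink, and take your hand away so that the clamp squeezes by itself for at least two seconds. Then flick down its release lever so that the clamp springs fully open, with the heat sink left in place on the board, and leave the empty clamp alone.

Things in the scene. Friction and masses are not known exactly. Their poses are not given: they have to be found in the camera images.
- clamp: Loaded clamp, fixed to the bench; grey base plate 375 x 90 x 12 mm. Origin on the bench under the main pivot (between steel cheeks 90 mm high); z up; +x runs along the plate to the nest with green board and heat sink, 108 mm away. The long black-gripped handle and, beyond it, the small steel release lever lie towards -x, roughly towards the robot; all on the line y = 0.
- clamp_handle (a joint): Loaded clamp's handle angle (rad): 0 = raised 46 degrees, open; 0.80 = level, at its stop, locked. Pivot 74 mm above the bench; handle 122 mm long, 12 thick, grip 26 wide. Pushed down (2 to 5 N) it passes centre at 0.72 and stays at 0.80, its top 80 mm above the bench; let go before 0.72 it springs up. Locked, the jaw's sprung rubber pad presses the heat sink with about 17 N.
- clamp_grip (a point): Point on the top face of the loaded clamp's handle, 100 mm from the pivot, moving with it: 65 mm towards -x of the pivot and 150 mm above the bench when open, 100 mm and 80 mm when locked. Pushing straight down here from the open position stays on the handle all the way.
- clamp_release (a joint): Loaded clamp's release lever angle (rad): 0 = at rest, 0.6 = right down; a spring returns it. Pressing the paddle down 25 to 30 mm (2 to 4 N) lifts the lever's tail under the end of the locked handle, which passes back over centre at about 0.35 and springs open.
- clamp_paddle (a point): Centre of the top face of the release lever's thumb paddle (34 x 32 mm), 182 mm towards -x of the pivot, beyond the handle's end, 79 mm above the bench at rest and about 46 mm when right down.
- heatsink: Loose aluminium finned heat sink, 40 x 40 x 25 mm, standing on the processor of the circuit board in the loaded clamp, under the jaw's pad; origin at the centre of its underside, 25 mm above the bench.
- spare_handle (a joint): Handle angle of the other, empty clamp of the same build (its nest is bare black, without board or heat sink): 0 = open. To be left alone.
Not all that is in view belongs to the job. Of the things that look like the heatsink, the largest one is meant.

How it is judged:
By the outcome, as a careful person would: the job done as asked, in the order asked, and still so for the second after the job is handed in, with the robot touching nothing.
It also fails if it takes over 42 s, if anything falls off the work surface, if the arm or the gripper's body presses on something with over 40 N, if the wrist force passes 120 N, or if a joint passes its speed limit or range.

ROBOT

A 7-joint arm with a two-finger parallel gripper is mounted at the origin on the work surface. World frame = base frame: x ahead of the robot, y to its left, z up, the work surface at z = 0. Lengths are in m, angles in degrees, forces in N, time in s.
With the tool pointing down it reaches from about 0.35 to 0.775 m from the base axis. Payload 3.1 kg.
Tool frame: the origin (TCP) lies on the centre line of the jaws, within the pads' length; the fingertips stand 17 mm ahead of it and the grasp point (between the pads) lies 2 mm behind it (robot.tip_reach is the distance from the TCP to the fingertips, in m); z points along the fingers, y is the direction in which the jaws open and shut (so a half turn about z gives the same grasp; the last joint's range is limited). The gripper opens to 85 mm and grips with 20 to 120 N. Pads are 22 mm wide; open, the fingers measure 114 mm over their backs; the gripper's body (76 mm by 85 mm) begins 54 mm behind the grasp point. The pads swing forward as they close: fully open they stand 13 mm farther back than shut.
Start: joints at [-66.389, 17.813, 0.802, 86.603, -0.252, 75.585, -1.558], TCP at [0.241, 0.494, 0.216] pointing down, gripper open.
Joint ranges: [-154.91, 154.91], [-16.99, 109.72], [-72.82, 74.43], [7.12, 147.25], [-82.49, 262.49], [11.32, 116.49], [-174.64, 174.64]. Speed limits (degrees/s): [159.86, 159.86, 180, 180, 180, 180, 180].

INTERFACE

Orientations are given as [roll, pitch, yaw] about the fixed x, y, z axes, in that order (R = Rz(yaw) Ry(pitch) Rx(roll)).
In Python, from station import robot, fingers, vision, workorder, recognise gives the robot as it stands. Calls block until the motion is done:
- robot.move_to(position, orientation): joint-space move of the TCP to a pose.
- robot.line_to(position, orientation=None, velocity=0.15, f_stop=None): straight line of the TCP; orientation=None keeps the orientation; velocity is the mean speed in m/s. With f_stop (N) it stops when the force on the tool has changed by that much, and returns True; else False.
- robot.move_j(angles): joint-space move.
- fingers.gripper_to(opening, force=None): opening from 0.0 (shut) to 1.0 (fully open); force is the grip in N (None keeps the last); returns when the fingers have stopped.
- robot.pause(seconds).
- robot.inverse_kinematics(position, orientation): joint angles nearest the present ones, or None.
- vision.grab_frame(name): name is "scene" or "top" or "wrist"; returns the picture (420x560x3 uint8, red, green, blue); there is no depth.
- vision.calibration(name): a dict with "mtx" (3x3 intrinsics, pixels), "extrinsics" (4x4, takes a point from world to camera coordinates); the wrist camera has in their place "T_tool_cam" (4x4, takes a point from camera to tool coordinates, whose origin is the TCP and whose axes are the flange's). Camera axes: x right, y up, looking along -z (the intrinsics and any distortion apply to the point x, -y, -z); pixel columns grow to the right and rows downward; lengths in m; the calibration is good to about 2 mm. A picture is of the moment at which its call begins: read the wrist's pose just before it. calibration takes no time and is no camera call.
A pose or a line that the arm cannot do raises robot.PlanningError and nothing moves.
- workorder.close_job(): hands the job in, once; it reports no verdict.
Trained networks look in the newest picture that a camera, given by its name, has taken for a name from the list of things; names that differ only in an ending like _2 or _b are one class to them, and where a whole thing is asked for, a point or a joint stands for the part that bears it (a point fixed in the world has none). Each returns a list of dicts, best first, with "p" (0 to 1); they miss things now and then, are a little off and sometimes report something else, mostly with a low value. They report only what shows in the picture. A call takes as long as a camera call. They do not tell look-alikes from the thing itself.
- recognise(label, camera): "rect" ([centre column, centre row, width, height] in pixels, round what is visible of it).
Readings, each from a call of its own:
- robot.current_time_s(): time.
- robot.current_joint_positions(): joint angles.
- robot.current_dq(): joint speeds.
- robot.current_joint_torque(): joint torques, N m.
- robot.current_tool_pos(): TCP position.
- robot.current_eef_rot(): TCP orientation.
- robot.current_contact_force(): force on the tool from outside, world axes, zero at the start.
- robot.current_torque(): the same for the moment, N m.
- robot.current_finger_gap(): opening from 0.0 (shut) to 1.0 (fully open).
Only numpy, scipy, OpenCV 4.12 (cv2) and the standard library are available. Lean on these libraries where they do the work, as an engineer would, in place of code of your own. Each camera call takes 0.05 s, during which the arm holds its last target.

## Working session

There is one attempt and no reset: what is moved stays moved. The work goes in short steps, each a Python script; the robot and the scene stay as the last script left them, time stands still between calls to the robot, and variables do not carry over. Pictures are saved under pics/ and viewed, and the job is handed in when it is done.

```bash
mkdir -p pics; ls; python3 - <<'E'
from station import robot, fingers, vision, workorder, recognise
import cv2
for c in ["scene","top","wrist"]:
    im=vision.grab_frame(c); cv2.imwrite(f"pics/{c}0.png",im[:,:,::-1])
    k=vision.calibration(c); print(c,k)
    for l in ["clamp","clamp_handle","clamp_release","heatsink"]:
        print(l,[(round(d["p"],2),[round(float(x)) for x in d["rect"]]) for d in recognise(l,c)])
print(robot.current_time_s(),robot.current_tool_pos(),robot.current_eef_rot())
E
```

```text
pics
scene {'mtx': array([[386.22291839,   0.        , 276.37636828],
       [  0.        , 386.22291839, 210.55233471],
       [  0.        ,   0.        ,   1.        ]]), 'extrinsics': array([[ 7.61760178e-01,  6.47858439e-01, -9.34972599e-04,
        -4.10077763e-01],
       [-5.66543339e-01,  6.66847478e-01,  4.84089956e-01,
         3.28360560e-01],
       [ 3.14245247e-01, -3.68230748e-01,  8.75017737e-01,
        -1.03591397e+00],
       [ 0.00000000e+00,  0.00000000e+00,  0.00000000e+00,
         1.00000000e+00]])}
clamp [(0.88, [245, 270, 135, 173]), (0.55, [363, 136, 31, 67])]
clamp_handle [(0.95, [235, 242, 42, 72]), (0.41, [204, 207, 32, 49])]
clamp_release [(0.88, [202, 206, 30, 42])]
heatsink [(0.89, [262, 390, 22, 24]), (0.76, [217, 382, 19, 20]), (0.69, [281, 318, 29, 30])]
top {'mtx': array([[523.48216998,   0.        , 272.59277969],
       [  0.        , 523.48216998, 204.60263676],
       [  0.        ,   0.        ,   1.        ]]), 'extrinsics': array([[ 0.00898813, -0.9999193 ,  0.0089786 , -0.08183164],
       [ 0.98495826,  0.01040239,  0.17247906, -0.640488
[... 281 characters left out ...]
 17]), (0.53, [320, 179, 21, 19])]
wrist {'mtx': array([[369.97109217,   0.        , 283.94992514],
       [  0.        , 369.97109217, 209.98866744],
       [  0.        ,   0.        ,   1.        ]]), 'T_tool_cam': array([[-3.34451284e-04,  9.47061861e-01,  3.21050960e-01,
         8.36193745e-02],
       [ 9.99999585e-01,  4.48010079e-05,  9.09580895e-04,
         1.47624682e-03],
       [ 8.47045968e-04,  3.21051131e-01, -9.47061483e-01,
        -1.57827521e-01],
       [ 0.00000000e+00,  0.00000000e+00,  0.00000000e+00,
         1.00000000e+00]])}
clamp []
clamp_handle []
clamp_release []
heatsink []
0.75 [0.24108589 0.49436193 0.21602717] [1.79998116e+02 2.63698840e-03 1.54005557e+02]
```

View pics/scene0.png

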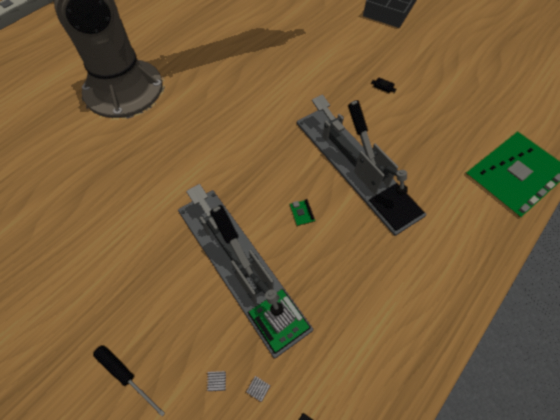

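View pics/top0.png

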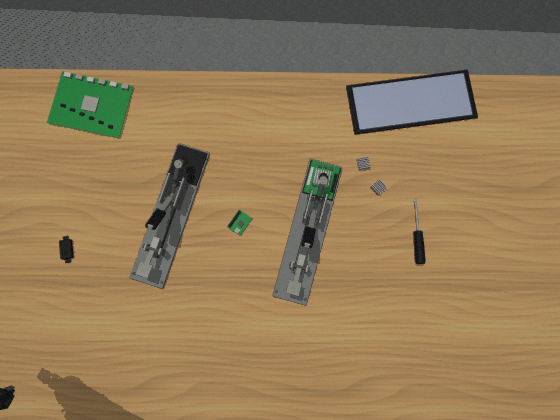

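```bash
python3 - <<'E'
import cv2
t=cv2.imread("pics/top0.png"); cv2.imwrite("pics/topz.png",cv2.resize(t[150:312,262:352],None,fx=3.6,fy=3.6,interpolation=cv2.INTER_CUBIC))
t=cv2.imread("pics/scene0.png"); cv2.imwrite("pics/scz.png",cv2.resize(t[175:360,170:320],None,fx=3.2,fy=3.2,interpolation=cv2.INTER_CUBIC))
E
```

```text
(no output)
```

View pics/topz.png

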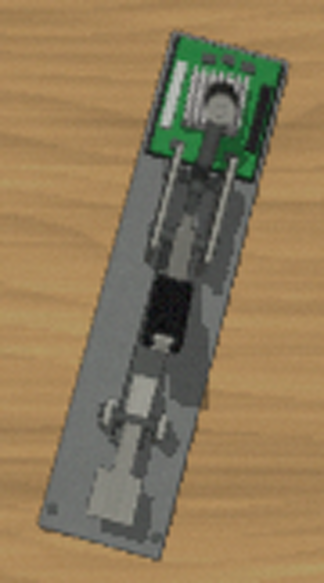

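View pics/scz.png

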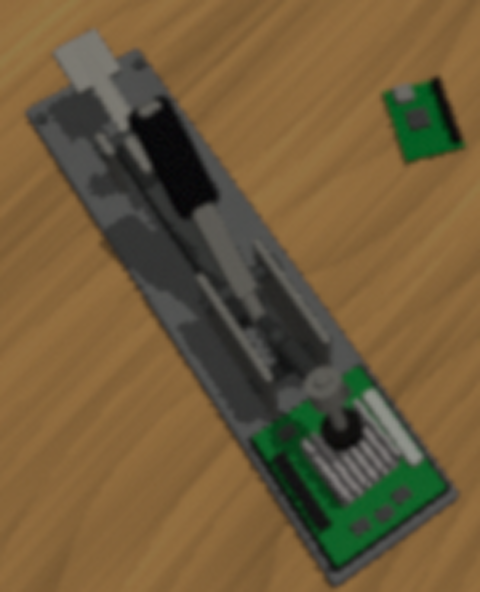

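```bash
cat > h.py <<'E'
import numpy as np
from station import robot, fingers, vision, workorder, recognise
def proj(P,name):
    k=vision.calibration(name); p=k["extrinsics"][:3,:3]@np.asarray(P,float)+k["extrinsics"][:3,3]
    q=k["mtx"]@np.array([p[0],-p[1],-p[2]]); return q[:2]/q[2]
def ray(uv,name,z):
    k=vision.calibration(name);E=k["extrinsics"];d=np.linalg.inv(k["mtx"])@[uv[0],uv[1],1]
    d=E[:3,:3].T@(d*[1,-1,-1]);c=-E[:3,:3].T@E[:3,3]
    return c+d*(z-c[2])/d[2]
E
python3 - <<'E'
from h import *
from scipy.optimize import least_squares
T={"FL":(310.3,158.9),"FR":(341.7,168.1),"NR":(306.4,305.6),"NL":(272.8,296.1),"P":(293.8,287.5)}
S={"NR":(177.8,210.3),"NL":(212.8,190.6),"FL":(312.8,328.75),"FR":(274.7,357.2),"P":(198.1,194.4)}
def pts(v):
    x,y,a,off=v;c,s=np.cos(a),np.sin(a)
    L={"FL":(off+.1875,.045,.012),"FR":(off+.1875,-.045,.012),"NR":(off-.1875,-.045,.012),"NL":(off-.1875,.045,.012),"P":(-.182,0,.079)}
    return {k:(x+c*p[0]-s*p[1],y+s*p[0]+c*p[1],p[2]) for k,p in L.items()}
def f(v,sel=(("top",T),("scene",S))):
    p=pts(v);return np.concatenate([proj(p[k],n)-np.array(D[k]) for n,D in sel for k in D])
for sel in ((("top",T),("scene",S)),(("top",T),),(("scene",S),)):
    r=least_squares(f,[.55,-.12,-.2,0],args=(sel,));print(r.x.round(4),np.degrees(r.x[2]),r.fun.round(1))
for n,D in (("top",T),("scene",S)): print(n,ray(D["P"],n,.079), ray((320.5,180) if n=="top" else (281,318),n,.05))
v=least_squares(f,[.55,-.12,-.2,0]).x
c,s=np.cos(v[2]),np.sin(v[2])
for nm,l,z in (("hs",.108,.05),("gripopen",-.065,.15),("griplock",-.1,.08),("paddle",-.182,.079)):
    P=[v[0]+c*l,v[1]+s*l,z];print(nm,np.round(P,4),proj(P,"top").round(1),proj(P,"scene").round(1))
E
```

```text
[ 0.6127 -0.1754 -0.2592 -0.0303] -14.84832622917596 [-1.  -1.1  0.5 -1.5 -0.2  0.1 -1.  -0.   0.1 -0.9 -1.4 -1.6 -0.7 -1.9
  1.   0.3 -0.7  1.2 -1.2 -0.3]
[ 0.6102 -0.1761 -0.2611 -0.0294] -14.958300193225533 [-0.5 -0.6  1.  -0.9 -0.   0.7 -0.7  0.5  0.3  0.1]
[ 0.6149 -0.1753 -0.2586 -0.0316] -14.81469509735447 [-1.  -1.5 -0.3 -1.8  1.6  0.4 -0.1  1.3 -0.4  0.3]
top [ 0.43459862 -0.12842652  0.079     ] [ 0.70754058 -0.19767097  0.05      ]
scene [ 0.43904745 -0.12771862  0.079     ] [ 0.72209889 -0.20324896  0.05      ]
hs [ 0.7171 -0.2031  0.05  ] [322.6 176.4] [278.9 316.1]
gripopen [ 0.5498 -0.1588  0.15  ] [308.5 236.8] [222.3 220. ]
griplock [ 0.516  -0.1498  0.08  ] [302.6 253.8] [217.5 223.5]
paddle [ 0.4368 -0.1288  0.079 ] [293.9 286.6] [196.9 194.1]
```

```bash
cat >> h.py <<'E'
O=np.array([.612,-.1755]); A=np.radians(-14.88); U=np.array([np.cos(A),np.sin(A)]); V=np.array([-U[1],U[0]])
def W(l,ztip,lat=0): return [*(O+U*l+V*lat), ztip+robot.tip_reach]
def toC(P): d=np.array(P[:2])-O; return (d@U,d@V)
ORI=[180,0,75.1]
E
python3 - <<'E'
from h import *
print(robot.tip_reach)
for uv in [(155,262),(180,148),(205,272),(236,158)]:
    print("cheek?",np.round(toC(ray((262+uv[0]/3.6,150+uv[1]/3.6),"top",.09)),3))
for uv in [(105,415),(165,440),(143,378)]: print("post",np.round(toC(ray((262+uv[0]/3.6,150+uv[1]/3.6),"top",.06)),3))
for uv in [(200,275),(270,385),(257,240),(328,340)]:
    print("sc",np.round(toC(ray((170+uv[0]/3.2,175+uv[1]/3.2),"scene",.09)),3))
for p in [W(-.078,.2),W(-.078,.078),W(-.185,.12),W(-.185,.045)]: print(np.round(p,3),robot.inverse_kinematics(p,ORI))
E
```

```text
0.017
cheek? [-0.026  0.014]
cheek? [0.055 0.018]
cheek? [-0.023 -0.02 ]
cheek? [ 0.059 -0.021]
post [-0.132  0.019]
post [-0.138 -0.025]
post [-0.101  0.001]
sc [-0.013 -0.018]
sc [ 0.063 -0.02 ]
sc [-0.013  0.02 ]
sc [0.06 0.02]
[ 0.537 -0.155  0.217] [-22.10241528  24.62209293  52.23155446  86.49675863 -19.63797016
  78.51279738  16.62164563]
[ 0.537 -0.155  0.095] [-19.6850239   30.75702448  48.47968717  96.56035256 -25.16494848
  64.21733557  21.11019204]
[ 0.433 -0.128  0.137] [-31.20982793  13.94467716  53.8279465  109.60945796 -12.65336704
  62.63229072  12.79023511]
[ 0.433 -0.128  0.062] [-29.99890117  22.42830784  55.28005436 114.9800417  -22.79703445
  54.03184232  22.1105582 ]
```

```bash
python3 - <<'E'
from h import *
import cv2
p=robot.current_tool_pos()
robot.line_to([p[0],p[1],p[2]+.05])
q=list(robot.current_joint_positions()); q[0]=14.5; robot.move_j(q)
fingers.gripper_to(0.0)
print(robot.current_tool_pos(),robot.current_eef_rot(),robot.current_time_s())
robot.move_to(W(-.078,.195),ORI)
im=vision.grab_frame("scene"); cv2.imwrite("pics/s1.png",im[:,:,::-1])
print(robot.current_tool_pos(),robot.current_joint_positions().round(1),robot.current_contact_force(),robot.current_time_s())
im=vision.grab_frame("top"); cv2.imwrite("pics/t1.png",im[:,:,::-1])
E
```

```text
[ 0.52601786 -0.16060567  0.2658678 ] [ 1.79986497e+02 -1.93496078e-05  7.30226820e+01] 4.5333
[ 0.53666933 -0.15577714  0.21280049] [14.2 18.9  0.3 85.5 -0.1 75.5 -0.4] [0.4632704  0.02835046 0.33100306] 4.9167
```

View pics/s1.png

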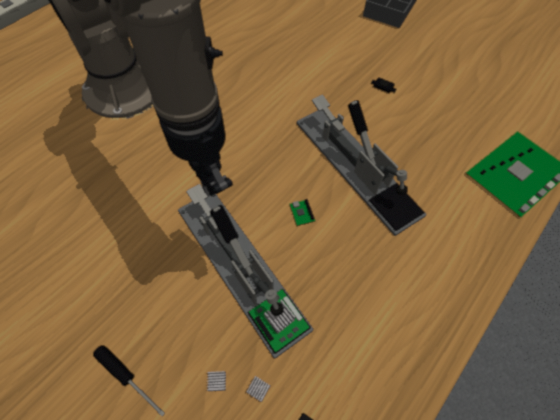

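The scene picture shows the closed fingers at about (222,187), just above the black grip at (222,220). The spare clamp is undisturbed. I'll press next.

```bash
python3 - <<'E'
from h import *
import cv2
print(proj([.5367,-.1558,.1958],"scene"))
hit=robot.line_to(W(-.078,.105),velocity=.1,f_stop=25)
print(hit,robot.current_tool_pos(),robot.current_contact_force())
if not hit:
    hit=robot.line_to(W(-.078,.073),velocity=.04,f_stop=18)
print(hit,np.array(robot.current_tool_pos())-[0,0,.017],robot.current_contact_force(),robot.current_time_s())
im=vision.grab_frame("scene"); cv2.imwrite("pics/s2.png",im[170:370,150:350,::-1].repeat(3,0).repeat(3,1))
E
```

```text
[214.46521947 201.36687987]
False [ 0.53744348 -0.15576563  0.12288994] [-0.0165572  -0.19611878  1.29650828]
False [ 0.53683596 -0.15550363  0.07330533] [-1.24656823  0.01875112  4.40399759] 6.9667
```

View pics/s2.png

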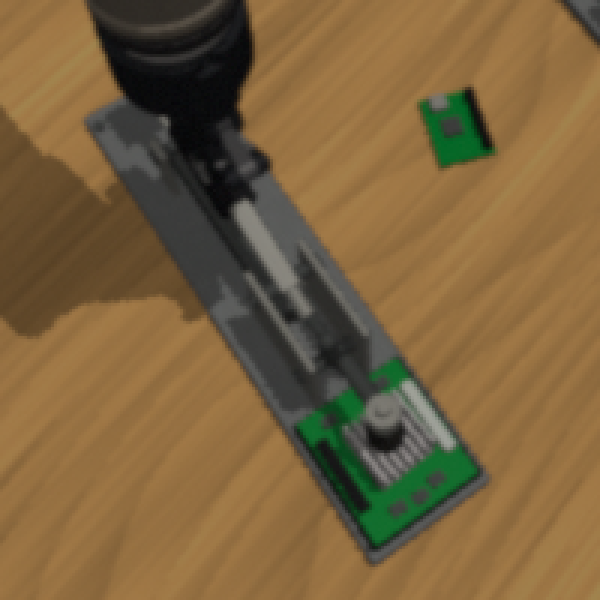

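The handle is pressed nearly level with 4.4 N, but I haven't felt a hard stop yet, so I'll continue gently until I do.

```bash
python3 - <<'E'
from h import *
import cv2
hit=robot.line_to(W(-.078,.060),velocity=.03,f_stop=15)
print(hit,np.array(robot.current_tool_pos())-[0,0,.017],robot.current_contact_force(),robot.current_time_s())
im=vision.grab_frame("scene"); cv2.imwrite("pics/s3.png",im[170:370,150:350,::-1].repeat(3,0).repeat(3,1))
E
```

```text
False [ 0.53622901 -0.15537343  0.05938015] [0.00132931 0.13222065 0.95412057] 7.6
```

View pics/s3.png

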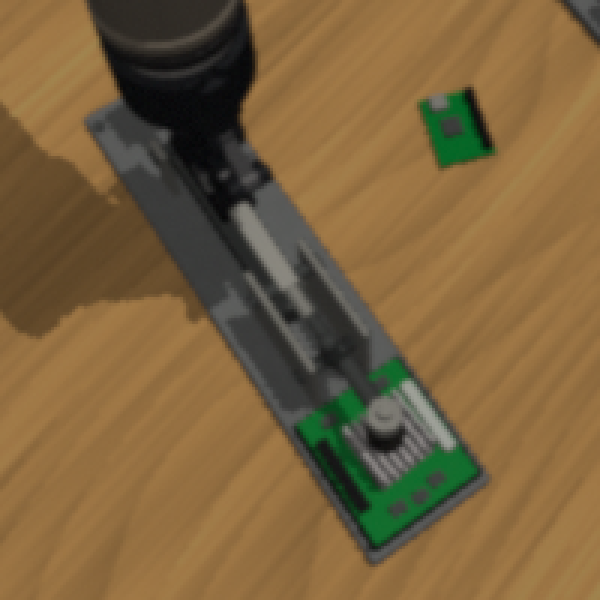

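Force has dropped to about 1 N. The tip reads lower than the locked handle's top should be, so I'll check the other views before going further.

```bash
python3 - <<'E'
from h import *
import cv2
print(robot.current_finger_gap())
im=vision.grab_frame("wrist"); cv2.imwrite("pics/w3.png",im[:,:,::-1])
im=vision.grab_frame("top"); cv2.imwrite("pics/t3.png",im[150:312,225:387,::-1].repeat(4,0).repeat(4,1)[:600])
E
```

```text
-0.0031657537926764756
```

View pics/w3.png

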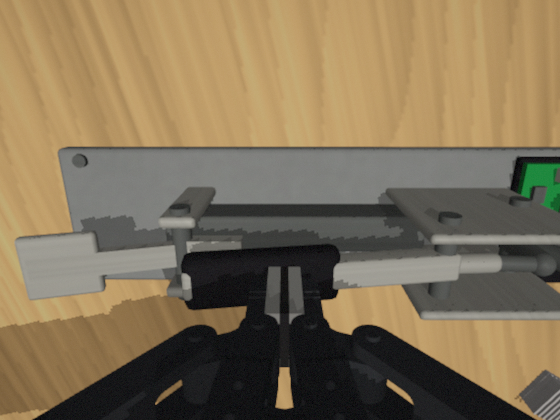

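View pics/t3.png

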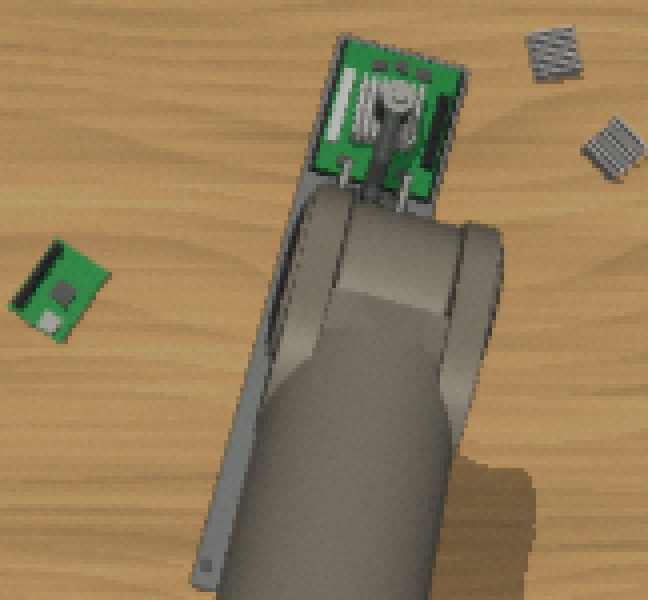

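```bash
python3 - <<'E'
from h import *
k=vision.calibration("wrist");T=np.linalg.inv(k["T_tool_cam"])
def pw(P):
    p=T@[*P,1];q=k["mtx"]@[p[0],-p[1],-p[2]];return (q[:2]/q[2]).round(0)
for x in (-.011,.011):
  for z in (-.013,.004,.017): print(x,z,pw([x,0,z]))
# world points of the locked handle, in wrist image
p=np.array(robot.current_tool_pos());from scipy.spatial.transform import Rotation as R
Rm=R.from_euler("xyz",robot.current_eef_rot(),degrees=True).as_matrix();print(robot.current_eef_rot())
def ww(P): return pw(Rm.T@(np.array(P)-p))
for l,lat,z in [(-.122,.013,.08),(-.122,-.013,.08),(-.07,.013,.08),(-.07,-.013,.08),(-.182,0,.079),(0,.02,.09),(-.2178,.045,.012)]:
    print(l,lat,z,ww([*(O+U*l+V*lat),z]))
E
```

```text
-0.011 -0.013 [285. 306.]
-0.011 0.004 [285. 287.]
-0.011 0.017 [285. 274.]
0.011 -0.013 [285. 263.]
0.011 0.004 [285. 246.]
0.011 0.017 [285. 236.]
[-1.79999019e+02  3.07339625e-04  7.50970833e+01]
-0.122 0.013 0.08 [189. 249.]
-0.122 -0.013 0.08 [194. 298.]
-0.07 0.013 0.08 [303. 249.]
-0.07 -0.013 0.08 [302. 298.]
-0.182 0 0.079 [ 65. 273.]
0 0.02 0.09 [468. 243.]
-0.2178 0.045 0.012 [ 54. 153.]
```

The wrist view shows the black grip spanning columns 185–338. Its end is at (185–189, 250–300), which matches the prediction for a locked handle. I'll lift straight up and check that it stays down.

```bash
python3 - <<'E'
from h import *
import cv2
robot.line_to(W(-.078,.10),velocity=.1)
print(np.array(robot.current_tool_pos())-[0,0,.017],robot.current_contact_force(),robot.current_time_s())
im=vision.grab_frame("wrist"); cv2.imwrite("pics/w4.png",im[:,:,::-1])
E
```

```text
[ 0.536981   -0.15556828  0.10016573] [ 0.83139207 -1.02282208  0.31376161] 8.3
```

View pics/w4.png

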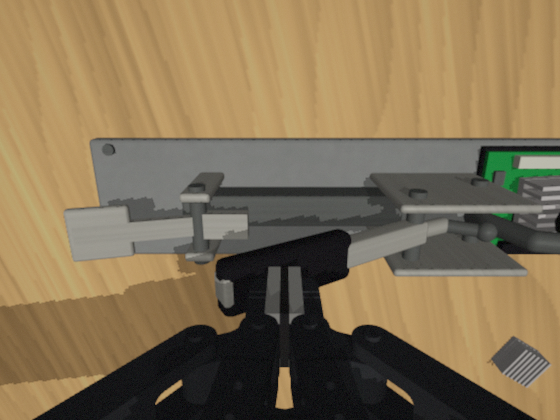

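The handle came up with the fingers, so it hadn't passed centre. I'll lift clear, look at the shut fingertips in free air and work out why.

```bash
python3 - <<'E'
from h import *
import cv2
robot.line_to(W(-.078,.215),velocity=.2)
print(np.array(robot.current_tool_pos())-[0,0,.017],robot.current_contact_force(),robot.current_finger_gap(),robot.current_time_s())
im=vision.grab_frame("wrist"); cv2.imwrite("pics/w5.png",im[:,:,::-1])
im=vision.grab_frame("scene"); cv2.imwrite("pics/s5.png",im[120:320,130:330,::-1].repeat(3,0).repeat(3,1))
E
```

```text
[ 0.53529183 -0.15511856  0.2131399 ] [0.20625979 0.15890253 0.0090803 ] 0.00037630754934709254 9.075
```

View pics/w5.png

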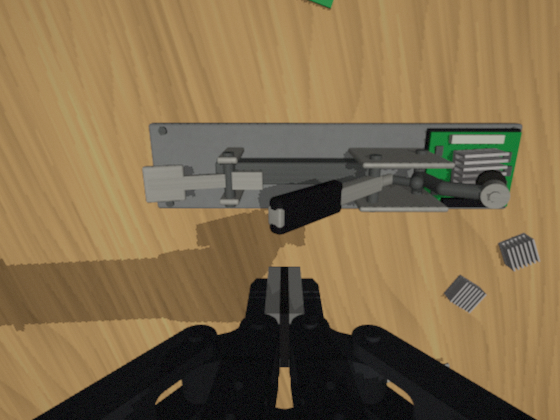

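View pics/s5.png

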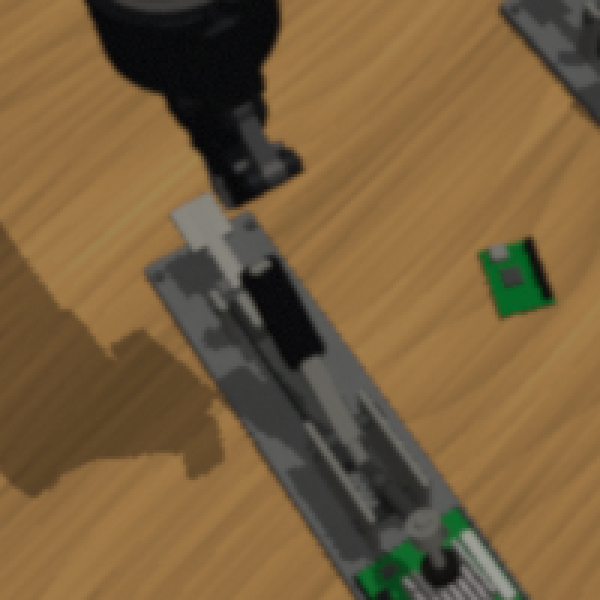

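```bash
python3 - <<'E'
from h import *
import cv2
for z in (.2,.215,.23,.245,.26): print(z,proj([.5353,-.1551,z],"scene").round(1))
robot.line_to(W(-.078,.09),velocity=.15,f_stop=25)
hit=robot.line_to(W(-.078,.035),velocity=.03,f_stop=14)
print(hit,np.array(robot.current_tool_pos())-[0,0,.017],robot.current_contact_force(),robot.current_time_s())
im=vision.grab_frame("wrist"); cv2.imwrite("pics/w6.png",im[:,:,::-1])
E
```

```text
0.2 [213.8 199.3]
0.215 [212.5 194.6]
0.23 [211.1 189.6]
0.245 [209.6 184.5]
0.26 [208.1 179.1]
True [ 0.53639042 -0.15538963  0.04776366] [-1.50029506  1.23914272  6.27243166] 11.4583
```

View pics/w6.png

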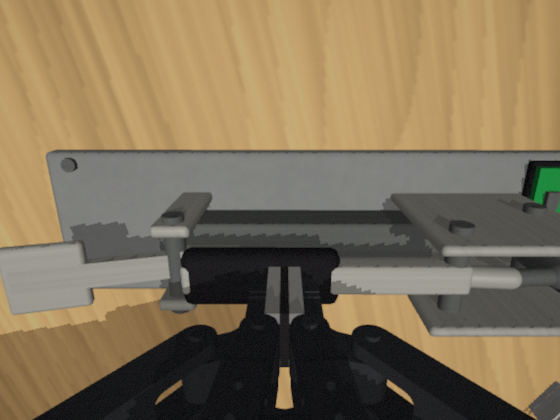

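The handle is now level, and it met a firm stop. The nominal tip reading is 0.048 where the true surface is 0.080, so the tips sit about 32 mm higher than tip_reach suggests. I'll lift off and check the lock holds.

```bash
python3 - <<'E'
from h import *
import cv2
robot.line_to(W(-.078,.11),velocity=.12)
t0=robot.current_time_s()
im=vision.grab_frame("wrist"); cv2.imwrite("pics/w7.png",im[:,:,::-1])
ORI2=[180,0,165.1]
robot.move_to(W(-.186,.13),ORI2)
print(robot.current_joint_positions().round(1),t0,robot.current_time_s(),robot.current_tool_pos(),robot.current_eef_rot(),robot.current_contact_force())
im=vision.grab_frame("scene"); cv2.imwrite("pics/s7.png",im[150:350,130:330,::-1].repeat(3,0).repeat(3,1))
im=vision.grab_frame("wrist"); cv2.imwrite("pics/w8.png",im[:,:,::-1])
E
```

```text
[ 28.5  10.2 -16.1 107.    3.2  63.2  86.3] 12.1833 13.5917 [ 0.43227784 -0.12781494  0.14673278] [ 1.79992671e+02 -1.77823337e-02  1.65054436e+02] [-0.43258957 -0.7031207   0.29535025]
```

View pics/w7.png

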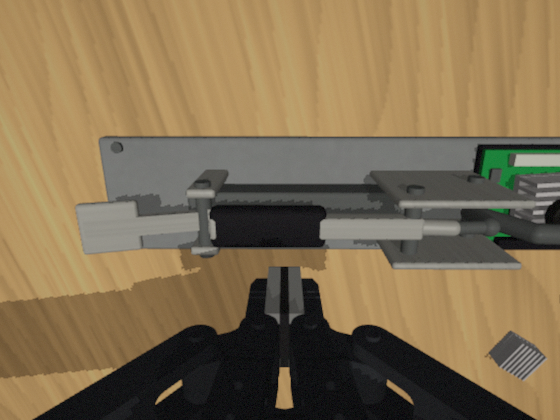

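View pics/s7.png

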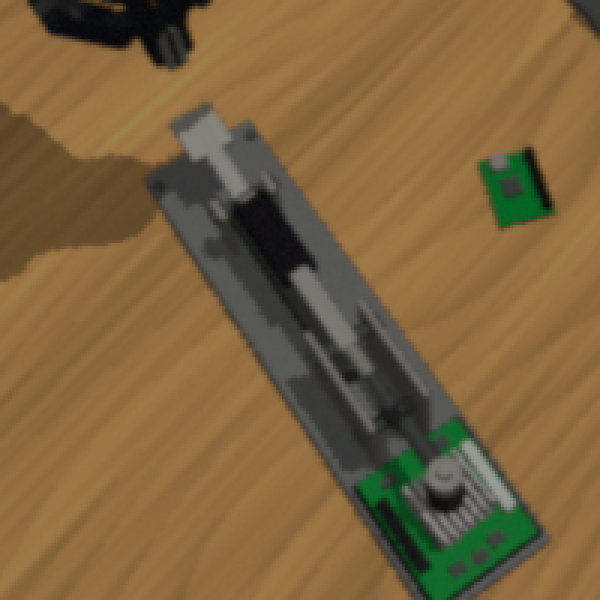

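View pics/w8.png

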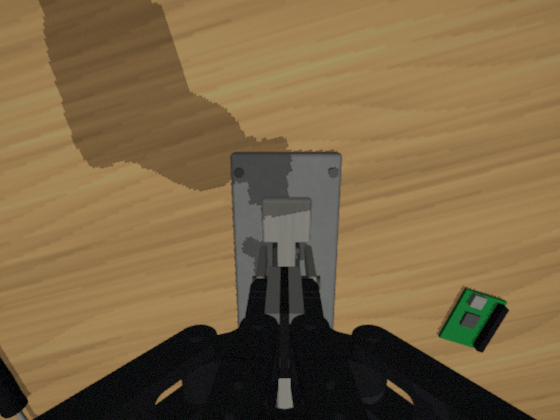

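Locked: the grip stays level with the hand away, and the pad is down on the fins. I'll wait out the two seconds, then press the paddle.

```bash
python3 - <<'E'
from h import *
import cv2
robot.pause(2.5)
im=vision.grab_frame("scene"); cv2.imwrite("pics/s8.png",im[150:350,130:330,::-1].repeat(3,0).repeat(3,1))
print(robot.current_time_s())
hit=robot.line_to(W(-.186,.060),velocity=.1,f_stop=20); print(hit)
hit=robot.line_to(W(-.186,.016),velocity=.05,f_stop=14)
print(hit,np.array(robot.current_tool_pos())-[0,0,.017],robot.current_contact_force(),robot.current_time_s())
im=vision.grab_frame("scene"); cv2.imwrite("pics/s9.png",im[150:350,130:330,::-1].repeat(3,0).repeat(3,1))
E
```

```text
16.2417
False
False [ 0.43291054 -0.1279065   0.01639837] [ 0.53635932 -0.6324815   2.8224496 ] 18.125
```

View pics/s9.png

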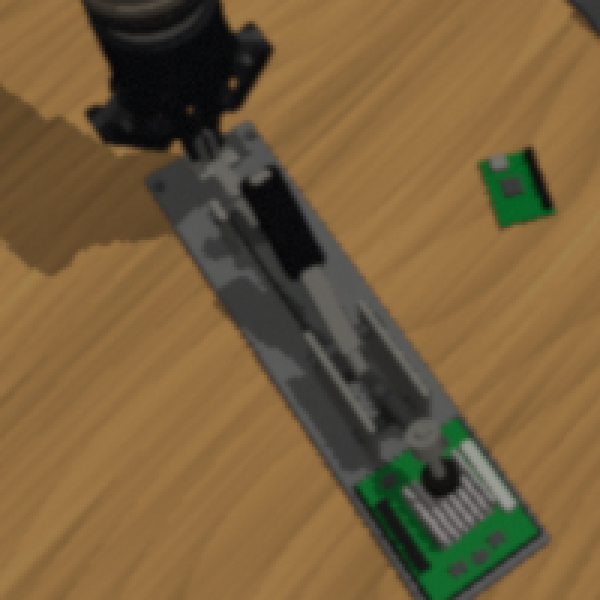

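The clamp sprang open and the heat sink is still on the board. I'll retract and verify.

```bash
python3 - <<'E'
from h import *
import cv2
robot.line_to(W(-.19,.14),velocity=.15)
robot.line_to(W(-.24,.22),velocity=.2)
robot.pause(.3)
print(robot.current_tool_pos(),robot.current_contact_force(),robot.current_time_s())
im=vision.grab_frame("scene"); cv2.imwrite("pics/s10.png",im[:,:,::-1])
im=vision.grab_frame("top"); cv2.imwrite("pics/t10.png",im[:,:,::-1])
a=cv2.imread("pics/scene0.png").astype(int);b=cv2.imread("pics/s10.png").astype(int)
m=(abs(a-b).sum(2)>60)
print("diff clamp nest",m[290:360,240:320].sum(),"spare",m[90:240,295:430].sum(), "handle",m[205:290,205:270].sum())
E
```

```text
[ 0.37979558 -0.11373187  0.23599118] [0.30593332 1.00174083 1.40778871] 20.075
diff clamp nest 0 spare 0 handle 0
```

View pics/s10.png

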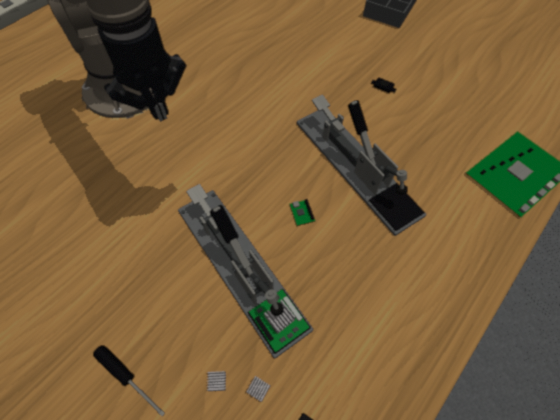

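View pics/t10.png

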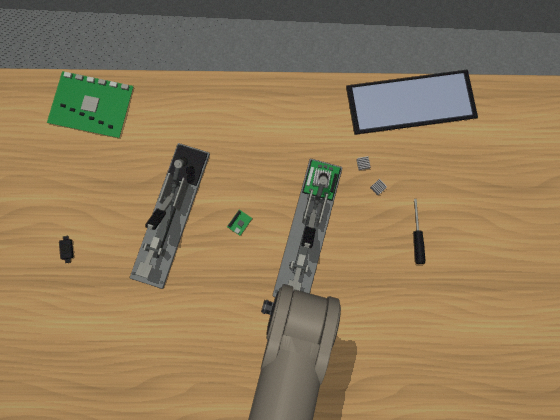

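Everything matches the starting picture: the loaded clamp is open, the heat sink is in its nest near (281,318), and the spare clamp is unchanged. I'll hand the job in.

```bash
python3 -c "
from station import workorder; print(workorder.close_job())"
```

```text
the job is handed in; nothing more can be done
None
```

The loaded clamp was locked onto the heat sink and then released. It sprang fully open, with the heat sink still in place on the board.

- **Lock:** I pushed the handle down to a firm stop and took the hand away at about 12 s. It stayed level by itself for about 4–5 s, until I pressed the paddle. I viewed the lock just after taking the hand away.
- **Release:** I pressed the release paddle down about 30 mm, to its target depth. The handle sprang back up and the pad came off the heat sink.
- **Final checks:** Comparing the last scene picture with the first showed no changed pixels at the loaded clamp's nest, its handle or the spare clamp. The arm was well clear at about 20 s, against the 42 s limit.

**First push failed:** the first push stopped just short of centre, and the handle sprang open when I lifted. The shut fingertips turned out to be about 32 mm farther back than `tip_reach` gives. The second push, ended by the measured force, locked it.

The last force reading, about 1.8 N with the arm in free air, did not return to zero. I took this as sensor noise or offset, since nothing was near the gripper.

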